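Take the play out of a wheel bearing on the bench stand

TASK

The small wheel in the blue stand wobbles on its axle. Rock the top of the tyre gently, first towards the side with the red-handled cone spanner and then the other way, to feel how much play the bearing has; then press the spanner down to tighten the cone until the play is just gone but the bearing is only lightly loaded. Rock the tyre the same two ways again to confirm that it is firm, never forcing the bearing, let go, and leave the other things on the bench where they are.

Things in the scene. Friction and masses are not known exactly. Their poses are not given: they have to be found in the camera images.
- stand: blue steel wheel stand, fixed to the bench; base plate 190 x 150 x 10 mm, origin at the centre of its underside. Its y axis runs along the wheel's axle towards the spanner's side, z is up, the spanner points along its -x. The axle is 118 mm above the bench. Two uprights, 40 mm wide (x) and 6 mm thick, stand at y = +-51 mm and end 132 mm above the bench.
- wheel: small spoked wheel with a round black tyre, 136 mm over the tyre; the tyre is a tube 32 mm thick round a circle of radius 52 mm. Origin at the middle of the hub, 118 mm above the bench; its y axis is the axle. It spins on the axle and, while the bearing is loose, also rocks. Push it over from the side: a tight squeeze on the tyre would hold its tilt and hide the play.
- tyre_crown (a point): top of the tyre, 68 mm above the axle, 186 mm above the bench; rocks with the wheel, does not spin. The loose wheel's top swings along the axle line almost without force, a few mm each way, until the hub meets the cone; beyond that it resists with about 5 N per mm here. Rock it with 5 to 12 N; a push over about 20 N here is forcing the bearing.
- wheel_rock (a joint): tilt of the wheel on its axle (rad); 0 = square to the axle, positive = the top leans towards the spanner's side (stand +y)
- cone: steel adjusting cone on the axle between hub and spanner, turned by the spanner; origin on the axle at the middle of the hub. It moves 2.5 mm in per rad and meets the hub 20 mm from the axle. How far it has to go differs each time. The tight thread drags with 0.3 N m, far more than the bearing adds: the spanner's resistance does not tell when the play is gone, only rocking does.
- spanner (a joint): turn of the cone spanner (rad); 0 = handle 0.625 rad above level, grows as the handle is pressed down (tightens); it stays where left. Each mm of free travel at the tyre's top (end to end of the play, 68 mm above the axle) needs 0.059 rad. The bearing is right 0.05 to 0.21 rad past the point where the play is just gone, best 0.13; 0.6 past harms it.
- spanner_grip (a point): point in the red handle, 140 mm from the axle, 34 mm from the wheel's middle plane towards stand +y. The handle is a flat bar, 10 mm thick (along stand y) and 20 mm high, from 85 to 161 mm from the axle; it swings in the plane across the axle, and nothing stands beside it.
- oil_can: green oil can with a long spout, 70 x 70 x 175 mm, standing; origin at the centre of its underside; leave it
- tape_roll: roll of black insulating tape lying flat, 53 mm across, 19 mm high; origin at the centre of its underside; leave it
- spanner_small: small combination spanner lying flat, 144 x 22 x 7 mm; leave it
- bolt: loose steel bolt, 52 x 16 mm, lying; leave it
- torch: black hand torch lying on its side, 133 x 50 x 50 mm; leave it

How it is judged (in metres and radians):
On the way, in this order (a step that is already met when the one before it is completed fails the run):
1. the loose wheel is rocked over to the spanner's side until it meets the cone (value of joint wheel_rock above 0.02 rad and contact force between cone and wheel above 5 N), for 0.1 s.
2. and rocked over to the other side until it meets the cone (value of joint wheel_rock below -0.02 rad and contact force between cone and wheel above 5 N), for 0.1 s.
3. the cone is tightened until the play is gone (contact force between cone and wheel above 5 N and value of joint wheel_rock between -0.008 and 0.008 rad), for 0.2 s.
4. the firm wheel is rocked towards the spanner's side with at least 3 N (contact force between the fingers and wheel above 3 N and contact force between cone and wheel above 5 N and value of joint wheel_rock between 0.001 and 0.03 rad), for 0.1 s.
5. and the other way with at least 3 N (contact force between the fingers and wheel above 3 N and contact force between cone and wheel above 5 N and value of joint wheel_rock between -0.03 and -0.001 rad), for 0.1 s.
At the end, for the whole second after the job is handed in: The cone bears on the wheel's hub with 5 to 26 N (no play left, not too tight), the wheel stands square to its axle within 0.008 rad, and the spanner is at rest (all of step 3 and contact force between cone and wheel below 26 N and velocity of joint spanner between -0.05 and 0.05 rad/s); the robot touches nothing.
It fails at once if the bearing is forced: more than 80 N between cone and hub, by over-tightening or by a rocking push over about 23 N at the top of the tyre (contact force between cone and wheel above 80 N).
It fails at once if one of the other things on the bench (oil can, tape roll, small spanner, bolt, torch) is moved by more than 30 mm (distance of any of oil_can, tape_roll, spanner_small, bolt, torch from where it was at the start of the episode above 0.03 m).
It also fails if it takes over 62 s, if anything falls off the work surface, if the arm or the gripper's body presses on something with over 40 N, if the wrist force passes 120 N, or if a joint passes its speed limit or range.

ROBOT

A 6-joint arm with a two-finger parallel gripper is mounted at the origin on a cart in front of the work surface, level with it; the furniture and walls round the work are solid. World frame = base frame: x ahead of the robot, y to its left, z up, the work surface at z = 0. Lengths are in mm, angles in rad, forces in N, time in s.
With the tool pointing down it reaches from about 250 to 775 mm from the base axis. Payload 4 kg.
Tool frame: the origin (TCP) lies on the centre line of the jaws, within the pads' length; the fingertips stand 17 mm ahead of it and the grasp point (between the pads) lies 2 mm behind it; z points along the fingers, y is the line along which they close (so a half turn about z gives the same grasp; the last joint's range is limited). The gripper opens to 94 mm and grips with 3 to 60 N. Pads are 16 mm wide; open, the fingers measure 119 mm over their backs; the gripper's body (75 mm by 177 mm) begins 78 mm behind the grasp point.
Start: joints at [1.22, 0.087, 1.371, -0, 1.684, -0.103], TCP at [134.908, 533.215, 222.506] pointing down, gripper open.
Joint ranges: [-3.1, 3.1], [-0.76, 2.03], [0.27, 2.55], [-1.08, 4.22], [0.17, 2.65], [-2.57, 2.57]. Speed limits (rad/s): [2.79, 2.79, 3.14, 3.14, 3.14, 3.14].

INTERFACE

Orientations are given as a unit quaternion [w, x, y, z].
In Python, from rig import manip, cams, nets gives the robot as it stands.
- The arm moves only by the shell command python3 -m handwheel 'ROWS'. ROWS is JSON, a list of rows, each a list of 5 numbers: the gripper command: -1 is fully open, 1 is shut, values between are in proportion, then the shift along the tool's x, y, z in mm, then the turn about the tool's z in degrees. In form: [[gripper, dx, dy, dz, twist], ...]. A call has 1 to 5 rows; each row is the pose to reach, as a shift and turn from the pose commanded when the call began, along the tool's axes at that moment; what a row does not reach only later rows make up. A row lasts 1/8 s, in which the tool goes at most 62.5 mm and 10.7 degrees, less where a joint would pass 70% of its speed; a pose out of reach is approached as far as the arm can. A call with a gripper value outside its range is refused whole. The fingers move at their own pace and stop on an object; the grip force is fixed at half the most. Time passes only in rows, so rows that repeat a pose let the fingers close. It gives the time, the measured TCP pose, the force, the opening and the grip force at its end, in the units of the state.
- manip.read_state(): the state, without advancing time (a new reading comes with each control period).
- cams.read_camera(name): name is "side" or "top"; returns a dict with "color" (420x560x3 uint8, blue, green, red), "mtx" (3x3 intrinsics, pixels), "extrinsics" (4x4, takes a point from camera to world coordinates). Camera axes: x right, y down, z forward; pixel columns grow to the right and rows downward; lengths in mm; the calibration is good to about 2 mm. A picture is of the moment at which its call begins. There is no depth.
- manip.sign_off(): hands the job in; it is judged then, once.
Trained networks look in a picture, given as the dict that the camera call returned (one of the last four; its "shot" number tells which), for a name from the list of things; names that differ only in an ending like _2 or _b are one class to them, and where a whole thing is asked for, a point or a joint stands for the part that bears it (a point fixed in the world has none). Each returns a list of dicts, best first, with "confidence" (0 to 1); they miss things now and then, are a little off and sometimes report something else, mostly with a low value. They report only what shows in the picture. A call takes as long as a camera call.
- nets.silhouettes(picture, query): "pixels" (420x560 bool, what is visible of it) and "rect" ([left, top, width, height] in pixels, round what is visible of it).
The state is a dict: "clock": time; "q": joint angles; "qd": joint speeds; "joint_efforts": joint torques, N m; "tcp_pos": TCP position; "eef_rot": TCP orientation; "contact_force": force on the tool from outside, world axes, zero at the start; "torque": the same for the moment, N m; "grip_width": finger opening in mm; "grasp_force": force on a finger pad.
Only numpy, scipy, OpenCV 4.12 (cv2) and the standard library are available. Lean on these libraries where they do the work, as an engineer would, in place of code of your own. Each camera call takes 0.05 s, during which the arm holds its last target. There are 200 camera calls.

## Working session

There is one attempt and no reset: what is moved stays moved. The work goes in short steps, Python scripts to look and compute and a shell command to move; the robot and the scene stay as the last step left them, time stands still between calls to the robot, and variables do not carry over. Pictures are saved under pics/ and viewed, at most 10 in all, crops included, and the job is handed in when it is done.

```bash
mkdir -p pics; ls
cat > h.py <<'E'
import numpy as np, cv2
from rig import manip, cams, nets
def proj(p,c):
    T=np.linalg.inv(c['extrinsics']); q=T[:3,:3]@np.asarray(p,float)+T[:3,3]; u=c['mtx']@q; return u[:2]/u[2]
def ray(uv,c):
    d=np.linalg.inv(c['mtx'])@np.array([uv[0],uv[1],1.]); E=c['extrinsics']; d=E[:3,:3]@d; return E[:3,3],d/np.linalg.norm(d)
def atz(uv,c,z):
    o,d=ray(uv,c); return o+d*(z-o[2])/d[2]
def tri(u1,c1,u2,c2):
    o1,d1=ray(u1,c1);o2,d2=ray(u2,c2)
    s=np.linalg.lstsq(np.c_[d1,-d2],o2-o1,rcond=None)[0]
    a,b=o1+s[0]*d1,o2+s[1]*d2; return (a+b)/2,np.linalg.norm(a-b)
E
python3 - <<'E'
from h import *
s=manip.read_state(); print({k:np.round(v,3).tolist() for k,v in s.items()})
for n in('top','side'):
    c=cams.read_camera(n); cv2.imwrite(f'pics/{n}0.png',c['color']); print(n,np.round(c['extrinsics'],2).tolist())
    for t in('stand','wheel','spanner','oil_can','torch','tape_roll'):
        for r in nets.silhouettes(c,t)[:2]:
            ys,xs=np.nonzero(r['pixels']); print(t,round(r['confidence'],2),r['rect'],np.round([xs.mean(),ys.mean()],1))
E
```

```text
pics
{'clock': 0.0, 'q': [1.22, 0.088, 1.372, -0.0, 1.684, -0.103], 'qd': [-0.0, 0.0, 0.002, 0.0, -0.002, 0.0], 'joint_efforts': [-0.0, -34.017, -30.243, 0.072, 0.033, -0.0], 'tcp_pos': [134.72, 532.72, 221.306], 'eef_rot': [-0.0, 0.124, 0.992, -0.001], 'contact_force': [0.142, 0.188, -0.211], 'torque': [0.018, -0.012, -0.018], 'grasp_force': 0.0, 'grip_width': 94.147}
top [[-0.01, -0.99, 0.11, 482.18], [-1.0, 0.01, -0.03, -154.09], [0.03, -0.11, -0.99, 1000.52], [0.0, 0.0, 0.0, 1.0]]
stand 0.83 [200.1, 174.3, 111.8, 110.1] [257.9 228.8]
wheel 0.71 [235.9, 192.9, 46.0, 64.6] [257.8 222.6]
spanner 0.72 [199.0, 202.8, 48.6, 66.7] [219.3 243.3]
oil_can 0.64 [295.2, 255.2, 37.0, 33.8] [310.9 274.6]
torch 0.7 [151.9, 188.6, 20.6, 64.0] [162.  221.2]
torch 0.39 [239.0, 190.5, 42.6, 62.8] [258.2 222.3]
tape_roll 0.86 [288.5, 157.6, 19.5, 25.1] [300.9 171. ]
tape_roll 0.32 [235.1, 192.5, 49.0, 65.5] [258.2 221.7]
side [[-0.91, -0.24, 0.35, 261.08], [-0.42, 0.55, -0.72, 510.45], [-0.02, -0.8, -0.6, 711.59], [0.0, 0.0, 0.0, 1.0]]
stand 0.96 [228.1, 197.7, 113.3, 125.8] [283.5 263. ]
stand 0.72 [260.4, 220.5, 46.7, 26.8] [284.8 232.2]
wheel 0.93 [259.0, 195.6, 47.0, 71.6] [283.1 230.4]
wheel 0.37 [260.1, 219.5, 51.1, 30.0] [285.2 231.8]
spanner 0.66 [258.4, 220.2, 50.6, 28.7] [285.3 231.9]
torch 0.79 [181.7, 328.7, 80.0, 36.4] [227.5 344.1]
```

```bash
python3 -c "
import cv2,numpy as np
a=cv2.imread('pics/top0.png')[130:310,130:370];b=cv2.imread('pics/side0.png')[160:380,160:440]
a=cv2.resize(a,None,fx=1.65,fy=1.65,interpolation=2);b=cv2.resize(b,(400,314),interpolation=2)
o=np.zeros((314,800,3),np.uint8);o[:a.shape[0],:a.shape[1]]=a;o[:,400:]=b
cv2.imwrite('pics/ab.png',o)"
```

```text
(no output)
```

View pics/ab.png

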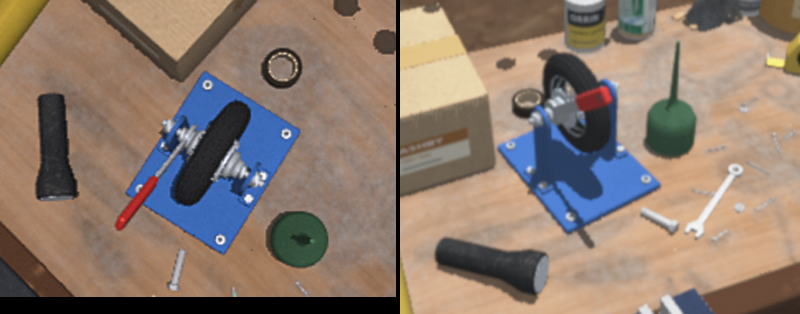

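The composite (top view ×1.65 on the left, side view on the right) shows the stand plate with corners at about (208,72), (299,131), (223,253) and (127,190). The red handle runs down-left to (120,228). The box stands behind and the torch lies to the left.

```bash
cat > m.py <<'E'
from h import *
from scipy.optimize import least_squares
def loc(x,y,th,p): 
    c,s=np.cos(th),np.sin(th); return np.array([x+c*p[0]-s*p[1],y+s*p[0]+c*p[1],p[2]])
if __name__=='__main__':
    C={n:cams.read_camera(n) for n in('top','side')}
    # initial corner picks -> image px
    K=[(95,75),(95,-75),(-95,-75),(-95,75)]
    tp=np.array([(208,72),(299,131),(223,253),(127,190)])/1.65+130
    sp=np.array([(np.nan,)*2,(np.nan,)*2,(np.nan,)*2,(np.nan,)*2])
    def ref(c,pts):
        hsv=cv2.cvtColor(c['color'],cv2.COLOR_BGR2HSV); m=cv2.inRange(hsv,(100,110,40),(125,255,255)); 
        return cv2.cornerSubPix(cv2.GaussianBlur(m,(3,3),0),np.float32(pts).reshape(-1,1,2),(4,4),(-1,-1),(3,30,.01)).reshape(-1,2)
    t2=ref(C['top'],tp); print(tp.round(1).tolist(),t2.round(1).tolist())
    def f(v,zz=10): return np.concatenate([proj(loc(*v[:3],(*k,zz)),C['top'])-u for k,u in zip(K,t2)])
    w=[atz(u,C['top'],10) for u in t2]; c0=np.mean(w,0); d=w[0]-w[3]
    r=least_squares(f,[c0[0],c0[1],np.arctan2(d[1],d[0])]); print('pose',r.x.round(3),'res',f(r.x).round(1))
    print('side corners pred',[proj(loc(*r.x,(*k,10)),C['side']).round(1).tolist() for k in K])
    print('crown top',loc(*r.x,(0,0,186)),[proj(loc(*r.x,(0,0,186)),C[n]).round(1).tolist() for n in C])
    g=(-140*np.cos(.625),34,118+140*np.sin(.625)); print('grip',loc(*r.x,g))
    for n in C:
        hsv=cv2.cvtColor(C[n]['color'],cv2.COLOR_BGR2HSV); m=cv2.inRange(hsv,(0,150,80),(6,255,255))|cv2.inRange(hsv,(174,150,80),(180,255,255))
        k,l,st,ce=cv2.connectedComponentsWithStats(m); i=1+np.argmax(st[1:,4]); print(n,'red',st[i],ce[i].round(1)); 
        g2=(-123*np.cos(.625),34,118+123*np.sin(.625)); print('pred mid',proj(loc(*r.x,g2),C[n]).round(1)); C[n+'c']=ce[i] if 0 else None; globals()[n+'_u']=ce[i]
    p,e=tri(top_u,C['top'],side_u,C['side']); print('handle mid tri',p.round(1),e, 'expected',loc(*r.x,g2).round(1))
    im=C['side']['color'].copy()
    for k in K: cv2.circle(im,tuple(proj(loc(*r.x,(*k,10)),C['side']).round().astype(int).tolist()),2,(0,255,255),-1)
    for a in np.linspace(0,6.28,24): cv2.circle(im,tuple(proj(loc(*r.x,(68*np.cos(a),0,118+68*np.sin(a))),C['side']).round().astype(int).tolist()),1,(0,255,0),-1)
    cv2.imwrite('pics/s1.png',cv2.resize(im[160:380,160:440],None,fx=2.7,fy=2.7,interpolation=2))
E
python3 m.py
```

```text
[[256.1, 173.6], [311.2, 209.4], [265.2, 283.3], [207.0, 245.2]] [[253.39999389648438, 173.39999389648438], [311.70001220703125, 209.1999969482422], [264.79998779296875, 283.79998779296875], [207.0, 245.1999969482422]]
pose [ 570.111 -145.232   -0.575] res [ 0.4 -1.7  1.1 -0.3  0.3  0.8 -1.8  1. ]
side corners pred [[228.3, 260.2], [289.7, 234.3], [343.9, 287.3], [277.4, 320.4]]
crown top [ 570.11105548 -145.23161695  186.        ] [[258.4, 218.5], [282.7, 201.3]]
grip [493.35604329 -54.92753478 199.91361821]
top red [200 237  26  33 214] [211.8 253. ]
pred mid [210.6 256.2]Traceback (most recent call last):
  File "m.py", line 21, in <module>
    for n in C:
             ^
RuntimeError: dictionary changed size during iteration
```

```bash
python3 - <<'E'
s=open('m.py').read()
s=s.replace("C[n+'c']=ce[i] if 0 else None; ","")
s=s.replace("t2=ref(C['top'],tp)","t2=ref(C['top'],tp); t2[0]=tp[0]; KS=[K[0],K[2],K[3]]; s2=ref(C['side'],[(230,264),(342,289),(277.6,320)]); print('s2',s2.tolist())")
s=s.replace("for k,u in zip(K,t2)])","for k,u in zip(K,t2)]+[proj(loc(*v[:3],(*k,5)),C['side'])-u for k,u in zip(KS,s2)])")
open('m.py','w').write(s)
E
python3 m.py
```

```text
s2 [[227.99241638183594, 262.3428039550781], [341.10516357421875, 289.4442138671875], [277.5399475097656, 322.8551330566406]]
[[256.1, 173.6], [311.2, 209.4], [265.2, 283.3], [207.0, 245.2]] [[256.1000061035156, 173.60000610351562], [311.70001220703125, 209.1999969482422], [264.79998779296875, 283.79998779296875], [207.0, 245.1999969482422]]
pose [ 570.731 -145.519   -0.582] res [-1.7 -2.2  1.4 -0.2  0.   0.6 -1.8  0.4  0.5 -0.8  2.3 -0.2 -0.8 -0.8]
side corners pred [[228.3, 259.7], [289.9, 234.2], [343.6, 287.4], [276.7, 320.2]]
crown top [ 570.73119442 -145.51860238  186.        ] [[258.6, 218.2], [282.5, 201.1]]
grip [494.62261058 -54.66904202 199.91361821]
top red [200 237  26  33 214] [211.8 253. ]
pred mid [210.5 255.5]
side red [284 221  24  16 253] [295.2 228.9]
pred mid [297.5 236.5]
handle mid tri [510.7 -65.5 201.6] 1.330067738105882 expected [506.1 -62.3 190. ]
```

View pics/s1.png

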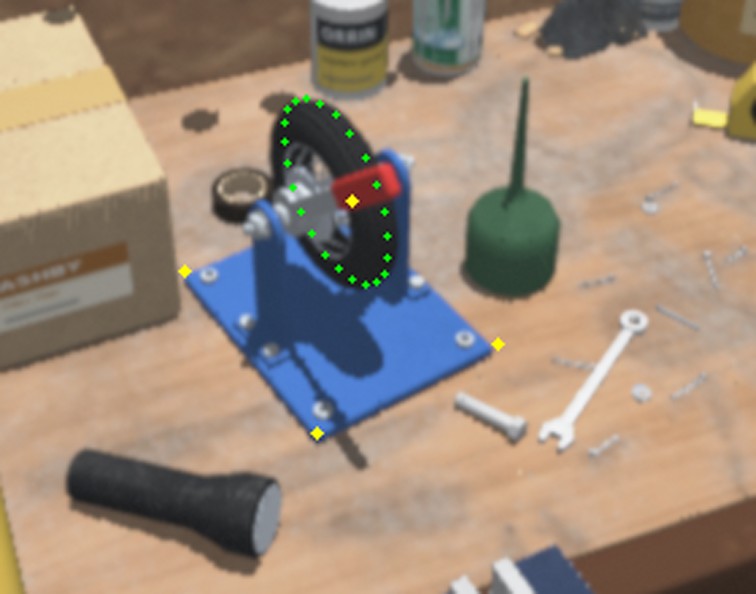

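The overlay fits: the tyre rim dots and plate corners coincide with the picture to about 1–2 px. The handle measures 34 mm to stand +y and about 0.65–0.7 rad above level. Next I'll move above the wheel and straddle the tyre.

```bash
cat > d.py <<'E'
import sys; from h import *
from scipy.spatial.transform import Rotation as R
X0,Y0,TH=570.7,-145.5,-0.582
def st(s=None,pr=True):
    s=s or manip.read_state(); q=s['eef_rot']; r=R.from_quat([q[1],q[2],q[3],q[0]]).as_matrix()
    S=np.array([[np.cos(TH),np.sin(TH),0],[-np.sin(TH),np.cos(TH),0],[0,0,1]])
    p=S@(np.array(s['tcp_pos'])-[X0,Y0,0])
    return s,r,S,p
if __name__=='__main__':
    s,r,S,p=st(); t=np.array([float(v) for v in sys.argv[1:4]])  # target in stand frame
    print('t',s['clock'],'stand tcp',p.round(1),'F stand',(S@s['contact_force']).round(1),'w',round(s['grip_width'],1))
    print('tool delta',(r.T@S.T@(t-p)).round(1)); ty=S@r[:,1]; print('tool y in stand',ty.round(3),'twist to +y',round(np.degrees(np.arctan2(-ty[0],ty[1]))*-1,1),'q',np.round(s['q'],2))
E
python3 -m handwheel '[[-0.15,0,0,-60,0],[-0.15,0,0,-90,0]]'; python3 d.py 0 0 310
```

```text
clock: 1.15
tcp_pos: [135.0, 533.4, 315.1]
eef_rot: [0.0, 0.124, 0.992, 0.001]
contact_force: [1.1, 0.6, -0.3]
grip_width: 77.3
grasp_force: 0.0
t 1.15 stand tcp [-737.2  327.6  315.1] F stand [ 0.6  1.1 -0.3] w 77.3
tool delta [-588.9 -551.3    3.7]
tool y in stand [-0.328  0.945  0.003] twist to +y -19.2 q [ 1.22  0.09  1.19  0.    1.86 -0.1 ]
```

```bash
python3 -m handwheel '[[-0.15,-45,-42,0,5],[-0.15,-90,-84,0,10],[-0.15,-135,-126,0,15],[-0.15,-180,-168,0,19],[-0.15,-225,-210,0,19]]'; python3 d.py 0 0 310
```

```text
clock: 1.78
tcp_pos: [302.2, 272.8, 312.7]
eef_rot: [0.0, 0.286, 0.958, 0.0]
contact_force: [1.4, 0.2, -0.3]
grip_width: 54.1
grasp_force: 0.0
t 1.775 stand tcp [-454.2  201.8  312.7] F stand [ 1.1  0.9 -0.3] w 54.1
tool delta [-453.7 -203.1    2.7]
tool y in stand [-0.003  1.     0.001] twist to +y -0.2 q [ 0.59 -0.23  1.49 -0.    1.88 -0.4 ]
```

```bash
python3 -m handwheel '[[-0.15,-56,-25,0,0],[-0.15,-112,-50,0,0],[-0.15,-168,-75,0,0],[-0.15,-224,-100,0,0],[-0.15,-280,-125,0,0]]' |grep -v eef; python3 d.py 0 0 310
```

```text
clock: 2.4
tcp_pos: [468.2, 14.6, 312.8]
contact_force: [0.9, 0.5, 0.0]
grip_width: 53.7
grasp_force: 0.0
t 2.4 stand tcp [-173.7   77.4  312.8] F stand [0.5 0.9 0. ] w 53.7
tool delta [-173.5  -77.8    2.9]
tool y in stand [-0.002  1.     0.001] twist to +y -0.1 q [-0.09 -0.1   1.38  0.    1.86 -1.08]
```

```bash
python3 -m handwheel '[[-0.15,-56,-25,0,0],[-0.15,-112,-50,0,0],[-0.15,-168,-74,0,0],[-0.15,-174,-78,0,0],[-0.15,-174,-78,0,0]]' |grep -v eef; python3 d.py 0 0 185
python3 - <<'E'
from h import *
for n in('top','side'):
    c=cams.read_camera(n); cv2.imwrite(f'pics/{n}2.png',c['color'])
a=cv2.imread('pics/top2.png')[130:310,130:370];b=cv2.imread('pics/side2.png')[130:330,160:400]
cv2.imwrite('pics/ab2.png',np.hstack([cv2.resize(a,(390,320)),cv2.resize(b,(390,320))]))
E
```

```text
clock: 3.02
tcp_pos: [570.1, -144.0, 312.0]
contact_force: [-0.4, 1.0, -0.7]
grip_width: 54.0
grasp_force: 0.0
t 3.025 stand tcp [ -1.3   0.9 312. ] F stand [-0.8  0.6 -0.7] w 54.0
tool delta [ -1.4  -0.9 127. ]
tool y in stand [-0.002  1.     0.   ] twist to +y -0.1 q [-0.34  0.18  1.1   0.    1.87 -1.33]
```

View pics/ab2.png

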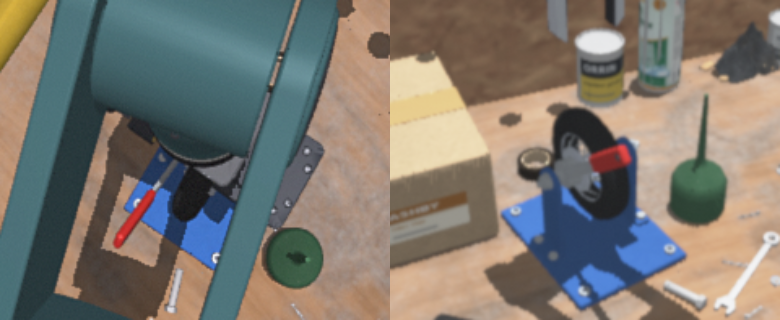

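The fingers sit over the tyre, one on each side, at about (560,15) and (612,10) in the right half. The oil can is clear of the gripper. I'll descend.

```bash
python3 -m handwheel '[[-0.15,-1,-1,45,0],[-0.15,-1,-1,90,0],[-0.15,-1,-1,110,0],[-0.15,-1,-1,122,0],[-0.15,-1,-1,132,0]]' |grep -v eef; python3 d.py 0 0 180
```

```text
clock: 3.75
tcp_pos: [570.8, -144.6, 181.5]
contact_force: [-0.7, -0.5, -0.2]
grip_width: 54.2
grasp_force: 0.0
t 3.75 stand tcp [ -0.4   0.9 181.5] F stand [-0.3 -0.8 -0.2] w 54.2
tool delta [-0.4 -0.9  1.5]
tool y in stand [-0.004  1.     0.001] twist to +y -0.2 q [-0.34  0.18  1.34  0.    1.61 -1.34]
```

```bash
python3 -m handwheel '[[-0.15,0,5,0,0],[-0.15,0,8,0,0],[-0.15,0,10,0,0],[-0.15,0,11,0,0],[-0.15,0,12,0,0]]' >/dev/null; python3 d.py 0 0 180|head -1;for i in 1; do python3 -m handwheel '[[-0.15,0,1,0,0]]'>/dev/null; python3 d.py 0 0 180|head -1; done
```

```text
t 4.375 stand tcp [ -0.   12.  180.7] F stand [-0.  -1.3 -0.1] w 54.0
t 4.5 stand tcp [-1.000e-01  1.290e+01  1.805e+02] F stand [-0.8 -0.7  0.8] w 53.8
```

```bash
python3 -m handwheel '[[-0.15,0,1,0,0]]'>/dev/null; python3 d.py 0 0 180|head -1;python3 -m handwheel '[[-0.15,0,0.7,0,0]]'>/dev/null; python3 d.py 0 0 180|head -1
```

```text
t 4.625 stand tcp [ -0.2  14.  180.5] F stand [ 0.5 -1.2 -0.2] w 53.9
t 4.75 stand tcp [ -0.2  14.7 180.5] F stand [-0.  -0.3  0.7] w 54.0
```

```bash
python3 -m handwheel '[[-0.15,0,0.7,0,0]]'>/dev/null; python3 d.py 0 0 180|head -1;python3 -m handwheel '[[-0.15,0,0.7,0,0]]'>/dev/null; python3 d.py 0 0 180|head -1
```

```text
t 4.875 stand tcp [ -0.2  15.4 180.4] F stand [ 0.2 -0.3  0. ] w 54.1
t 5.0 stand tcp [ -0.2  16.2 180.5] F stand [-0.5 -1.2  1.1] w 54.1
```

```bash
python3 -m handwheel '[[-0.15,0,0.7,0,0]]'>/dev/null; python3 d.py 0 0 180|head -1;python3 -m handwheel '[[-0.15,0,0.6,0,0]]'>/dev/null; python3 d.py 0 0 180|head -1
```

```text
t 5.125 stand tcp [ -0.2  16.6 180.5] F stand [-0.2 -2.   0.9] w 54.1
t 5.25 stand tcp [ -0.2  16.8 180.6] F stand [-1.2 -2.8  0.2] w 53.9
```

```bash
python3 -m handwheel '[[-0.15,0,0.6,0,0]]'>/dev/null; python3 d.py 0 0 180|head -1;python3 -m handwheel '[[-0.15,0,0.6,0,0]]'>/dev/null; python3 d.py 0 0 180|head -1
```

```text
t 5.375 stand tcp [ -0.2  17.  180.6] F stand [-2.  -5.1  1.5] w 54.3
t 5.5 stand tcp [-1.000e-01  1.720e+01  1.806e+02] F stand [-0.5 -5.9  2.2] w 54.0
```

```bash
python3 -m handwheel '[[-0.15,0,0.5,0,0]]'>/dev/null; python3 d.py 0 0 180|head -1;python3 -m handwheel '[[-0.15,0,0.5,0,0]]'>/dev/null; python3 d.py 0 0 180|head -1
```

```text
t 5.625 stand tcp [-1.000e-01  1.730e+01  1.806e+02] F stand [-0.5 -6.8  2. ] w 54.5
t 5.75 stand tcp [-1.000e-01  1.740e+01  1.806e+02] F stand [-0.7 -7.2  2.2] w 54.2
```

```bash
python3 -m handwheel '[[-0.15,0,0.4,0,0],[-0.15,0,0.4,0,0]]'>/dev/null; python3 d.py 0 0 180|head -1;python3 -m handwheel '[[-0.15,0,0,0,0]]'>/dev/null; python3 d.py 0 0 180|head -1
python3 - <<'E'
from d import *
for n in('top','side'):
    c=cams.read_camera(n); cv2.imwrite(f'pics/{n}3.png',c['color'])
for i in range(4):
    s,r,S,p=st(); print(p.round(2),(S@s['contact_force']).round(1)); cams.read_camera('side')
E
```

```text
t 6.0 stand tcp [-1.000e-01  1.750e+01  1.806e+02] F stand [-1.8 -8.4  1.1] w 53.9
t 6.125 stand tcp [-1.000e-01  1.750e+01  1.806e+02] F stand [-0.8 -8.6  1.8] w 54.2
[-1.0000e-01  1.7490e+01  1.8063e+02] [-1.  -8.3  2. ]
[-1.2000e-01  1.7490e+01  1.8059e+02] [-0.8 -7.6  2.2]
[-1.1000e-01  1.7490e+01  1.8058e+02] [-0.  -7.3  2.3]
[-1.0000e-01  1.7470e+01  1.8058e+02] [-0.4 -8.5  1.5]
```

```bash
python3 -m handwheel '[[-0.15,0,-8,0,0],[-0.15,0,-16,0,0],[-0.15,0,-23,0,0],[-0.15,0,-27,0,0],[-0.15,0,-29,0,0]]' >/dev/null; python3 d.py 0 0 180|head -1;python3 -m handwheel '[[-0.15,0,-1,0,0]]'>/dev/null; python3 d.py 0 0 180|head -1
```

```text
t 7.05 stand tcp [-1.000e-01 -8.900e+00  1.806e+02] F stand [0.3 1.2 0.8] w 54.0
t 7.175 stand tcp [-1.000e-01 -9.800e+00  1.806e+02] F stand [-0.7 -0.2  0.4] w 54.2
```

```bash
python3 -m handwheel '[[-0.15,0,-1,0,0]]'>/dev/null; python3 d.py 0 0 180|head -1;python3 -m handwheel '[[-0.15,0,-0.7,0,0]]'>/dev/null; python3 d.py 0 0 180|head -1
```

```text
t 7.3 stand tcp [-1.000e-01 -1.080e+01  1.805e+02] F stand [-0.4 -0.2  0.8] w 54.2
t 7.425 stand tcp [ -0.2 -11.6 180.4] F stand [-0.1 -0.1  0.6] w 53.6
```

```bash
python3 -m handwheel '[[-0.15,0,-0.7,0,0]]'>/dev/null; python3 d.py 0 0 180|head -1;python3 -m handwheel '[[-0.15,0,-0.7,0,0]]'>/dev/null; python3 d.py 0 0 180|head -1
```

```text
t 7.55 stand tcp [ -0.2 -12.3 180.4] F stand [-0.6  1.4  0.7] w 54.0
t 7.675 stand tcp [ -0.2 -13.1 180.4] F stand [-0.3  1.1  1.1] w 54.1
```

```bash
python3 -m handwheel '[[-0.15,0,-0.7,0,0]]'>/dev/null; python3 d.py 0 0 180|head -1;python3 -m handwheel '[[-0.15,0,-0.7,0,0]]'>/dev/null; python3 d.py 0 0 180|head -1
```

```text
t 7.8 stand tcp [-1.000e-01 -1.380e+01  1.805e+02] F stand [ 1.   0.8 -0.3] w 53.7
t 7.925 stand tcp [-1.000e-01 -1.450e+01  1.805e+02] F stand [0.2 0.1 0.3] w 54.2
```

```bash
python3 -m handwheel '[[-0.15,0,-0.6,0,0]]'>/dev/null; python3 d.py 0 0 180|head -1;python3 -m handwheel '[[-0.15,0,-0.6,0,0]]'>/dev/null; python3 d.py 0 0 180|head -1
```

```text
t 8.05 stand tcp [-1.000e-01 -1.500e+01  1.805e+02] F stand [-0.2  1.7 -0.5] w 54.3
t 8.175 stand tcp [-1.000e-01 -1.530e+01  1.805e+02] F stand [-0.4  1.4  0.2] w 53.8
```

```bash
python3 -m handwheel '[[-0.15,0,-0.6,0,0]]'>/dev/null; python3 d.py 0 0 180|head -1;python3 -m handwheel '[[-0.15,0,-0.6,0,0]]'>/dev/null; python3 d.py 0 0 180|head -1
```

```text
t 8.3 stand tcp [-1.000e-01 -1.570e+01  1.806e+02] F stand [0.1 2.7 1. ] w 54.3
t 8.425 stand tcp [-1.000e-01 -1.600e+01  1.806e+02] F stand [-0.6  4.4  0.5] w 54.2
```

```bash
python3 -m handwheel '[[-0.15,0,-0.6,0,0]]'>/dev/null; python3 d.py 0 0 180|head -1;python3 -m handwheel '[[-0.15,0,-0.6,0,0]]'>/dev/null; python3 d.py 0 0 180|head -1
```

```text
t 8.55 stand tcp [-1.000e-01 -1.630e+01  1.806e+02] F stand [0.5 5.6 0.6] w 54.2
t 8.675 stand tcp [-1.000e-01 -1.650e+01  1.806e+02] F stand [-0.5  6.7  0.1] w 54.2
```

```bash
python3 -m handwheel '[[-0.15,0,-0.4,0,0],[-0.15,0,-0.4,0,0]]'>/dev/null; python3 d.py 0 0 180|head -1
python3 - <<'E'
from d import *
for i in range(6):
    c=cams.read_camera('side'); s,r,S,p=st(); print(p.round(2),(S@s['contact_force']).round(1))
E
```

```text
t 8.925 stand tcp [-1.000e-01 -1.660e+01  1.806e+02] F stand [0.5 7.  0.3] w 53.9
[-1.5000e-01 -1.6570e+01  1.8059e+02] [ 0.8  6.7 -0.1]
[-1.3000e-01 -1.6590e+01  1.8057e+02] [-0.2  7.6  0.5]
[-1.2000e-01 -1.6590e+01  1.8058e+02] [0.4 6.6 0.5]
[-1.3000e-01 -1.6600e+01  1.8055e+02] [0.6 5.3 0.3]
[-1.4000e-01 -1.6590e+01  1.8057e+02] [0.5 5.5 0.3]
[-1.3000e-01 -1.6580e+01  1.8059e+02] [0.4 7.9 0.5]
```

```bash
python3 -m handwheel '[[-0.15,0,16.5,0,0],[-0.15,0,16.5,-45,0],[-0.15,0,16.5,-100,0],[1,40,30,-100,0],[1,90,45,-100,0]]' >/dev/null; python3 d.py -112 34 250|head -2
```

```text
t 9.85 stand tcp [-90.3  26.  280.9] F stand [-0.7  0.1  0.1] w 37.7
tool delta [21.8  8.  30.9]
```

```bash
python3 -m handwheel '[[1,21.5,8,0,0],[1,21.5,8,0,0],[1,21.5,8,10,0],[1,21.5,8,20,0],[1,21.5,8,28,0]]' >/dev/null; python3 d.py -112 34 250|head -2
python3 - <<'E'
from d import *
c=cams.read_camera('side'); cv2.imwrite('pics/s4.png',cv2.resize(c['color'][100:320,160:420],None,fx=2.7,fy=2.7))
E
```

```text
t 10.475 stand tcp [-111.4   33.7  250.6] F stand [0.1 0.7 0.9] w 0.4
tool delta [0.6 0.3 0.6]
```

View pics/s4.png

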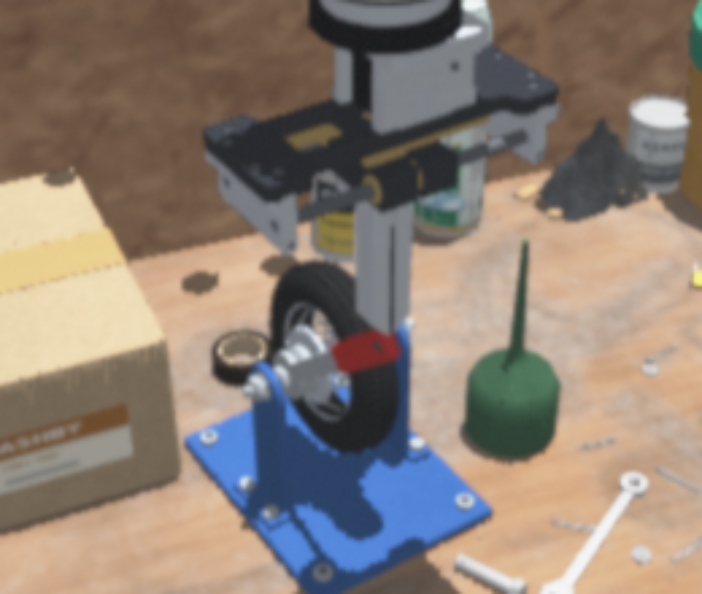

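The closed fingertips at (383,330) stand just above the red handle at (365,350) and are centred on it. I'll lower them to contact.

```bash
python3 -m handwheel '[[1,0,0,3,0],[1,0,0,5,0]]' >/dev/null; python3 d.py -112 34 250|head -1;python3 -m handwheel '[[1,0,0,2,0]]' >/dev/null; python3 d.py -112 34 250|head -1;python3 -m handwheel '[[1,0,0,2,0]]' >/dev/null; python3 d.py -112 34 250|head -1;python3 -m handwheel '[[1,0,0,2,0]]' >/dev/null; python3 d.py -112 34 250|head -1
```

```text
t 10.775 stand tcp [-112.3   33.9  248.5] F stand [-3.3 -1.7  7.3] w 0.8
t 10.9 stand tcp [-113.1   33.9  247.3] F stand [-8.1 -2.2  9.7] w 0.9
t 11.025 stand tcp [-113.8   34.   245.8] F stand [-6.4 -0.3  9.2] w 0.5
t 11.15 stand tcp [-113.6   34.3  243.8] F stand [-7.6 -1.7  9. ] w 0.3
```

```bash
python3 -m handwheel '[[1,0,0,1.5,0]]' >/dev/null; python3 d.py -112 34 250|head -1;python3 -m handwheel '[[1,0,0,1.5,0]]' >/dev/null; python3 d.py -112 34 250|head -1;python3 -m handwheel '[[1,0,0,1.5,0]]' >/dev/null; python3 d.py -112 34 250|head -1
```

```text
t 11.275 stand tcp [-113.5   34.5  242.1] F stand [-7.5 -0.4  8.8] w 0.5
t 11.4 stand tcp [-112.8   34.6  240.3] F stand [-3.6 -0.4  5.6] w 0.5
t 11.525 stand tcp [-111.2   34.5  238. ] F stand [0.5 1.1 1.9] w 0.2
```

```bash
python3 -m handwheel '[[1,0,0,6,0],[1,0,0,13,0],[1,0,0,20,0],[1,0,0,27,0],[1,0,0,34,0]]' >/dev/null; python3 d.py -112 34 165|head -2
```

```text
t 12.15 stand tcp [-111.9   34.2  202.3] F stand [-0.1 -0.4  3.1] w 0.9
tool delta [ 0.1 -0.2 37.3]
```

```bash
python3 -m handwheel '[[1,0,0,8,0],[1,0,0,16,0],[1,0,0,24,0],[1,0,0,31,0],[1,0,0,36,0]]' >/dev/null; python3 d.py -112 34 165|head -2; python3 -m handwheel '[[1,0,0,0,0]]' >/dev/null; python3 d.py -112 34 165|head -2
```

```text
t 12.775 stand tcp [-112.    34.2  166.3] F stand [-1.3 -0.1  2.9] w 0.5
tool delta [-0.  -0.2  1.3]
t 12.9 stand tcp [-111.8   34.1  166.2] F stand [-0.2  0.1  0.1] w 0.0
tool delta [ 0.2 -0.1  1.2]
```

```bash
python3 -m handwheel '[[1,0,0,-55,0],[1,0,0,-115,0],[-0.15,-25,-10,-125,0],[-0.15,-70,-25,-125,0],[-0.15,-112,-34,-125,0]]' >/dev/null; python3 d.py 0 0 300|head -2; python3 -m handwheel '[[-0.15,0,0,0,0],[-0.15,0,0,0,0],[-0.15,0,0,0,0]]' >/dev/null; python3 d.py 0 0 180|head -2
```

```text
t 13.525 stand tcp [  2.   -0.  292.5] F stand [-0.1  0.8 -0.9] w 27.1
tool delta [ 1.9  0.1 -7.5]
t 13.9 stand tcp [ -0.5   1.  292.7] F stand [0.  0.7 0.3] w 53.4
tool delta [ -0.4  -1.  112.7]
```

```bash
python3 -m handwheel '[[-0.15,0,-0.5,50,0],[-0.15,0,-0.5,90,0],[-0.15,0,-0.5,112,0],[-0.15,0,6,112,0],[-0.15,0,9,112,0]]' >/dev/null; python3 d.py 0 0 180|head -1; python3 -m handwheel '[[-0.15,0,1,0,0]]' >/dev/null; python3 d.py 0 0 180|head -1;python3 -m handwheel '[[-0.15,0,1,0,0]]' >/dev/null; python3 d.py 0 0 180|head -1
```

```text
t 14.525 stand tcp [  0.5  10.5 181.9] F stand [-0.  -0.6  0.5] w 54.1
t 14.65 stand tcp [  1.   11.2 182.2] F stand [ 0.6 -0.1  0.1] w 53.9
t 14.775 stand tcp [  0.9  11.7 181.4] F stand [-0.5 -0.5 -0.3] w 54.1
```

```bash
python3 -m handwheel '[[-0.15,0,0.7,0,0]]' >/dev/null; python3 d.py 0 0 180|head -1;python3 -m handwheel '[[-0.15,0,0.7,0,0]]' >/dev/null; python3 d.py 0 0 180|head -1
```

```text
t 14.9 stand tcp [  0.6  12.2 180.6] F stand [ 0.6 -0.1  0.4] w 53.9
t 15.025 stand tcp [  0.4  12.8 180.1] F stand [-0.2 -0.3  0.2] w 54.4
```

```bash
python3 -m handwheel '[[-0.15,0,0.6,0,0]]' >/dev/null; python3 d.py 0 0 180|head -1;python3 -m handwheel '[[-0.15,0,0.6,0,0]]' >/dev/null; python3 d.py 0 0 180|head -1
```

```text
t 15.15 stand tcp [  0.4  13.1 180.1] F stand [ 0.1 -1.2  1. ] w 53.9
t 15.275 stand tcp [  0.4  13.4 180.2] F stand [-0.2 -3.5  2.3] w 53.7
```

```bash
python3 -m handwheel '[[-0.15,0,0.6,0,0]]' >/dev/null; python3 d.py 0 0 180|head -1;python3 -m handwheel '[[-0.15,0,0.6,0,0]]' >/dev/null; python3 d.py 0 0 180|head -1
```

```text
t 15.4 stand tcp [  0.4  13.6 180.2] F stand [-0.2 -5.5  2.1] w 54.1
t 15.525 stand tcp [  0.4  13.9 180.2] F stand [-0.5 -6.1  1.9] w 54.6
```

```bash
python3 -m handwheel '[[-0.15,0,0.5,0,0]]' >/dev/null; python3 d.py 0 0 180|head -1;python3 -m handwheel '[[-0.15,0,0.5,0,0]]' >/dev/null; python3 d.py 0 0 180|head -1
```

```text
t 15.65 stand tcp [  0.5  14.  180.2] F stand [ 0.6 -7.3  1.4] w 54.2
t 15.775 stand tcp [  0.5  14.1 180.2] F stand [-0.1 -7.2  2.1] w 53.6
```

```bash
python3 -m handwheel '[[-0.15,0,-8,0,0],[-0.15,0,-16,0,0],[-0.15,0,-23,0,0],[-0.15,0,-25,0,0],[-0.15,0,-26,0,0]]' >/dev/null; python3 d.py 0 0 180|head -1;python3 -m handwheel '[[-0.15,0,-0.7,0,0]]'>/dev/null; python3 d.py 0 0 180|head -1
```

```text
t 16.4 stand tcp [  0.3  -9.5 180. ] F stand [0.8 0.9 0.5] w 54.0
t 16.525 stand tcp [  0.4 -10.1 180.1] F stand [0.3 1.4 0.3] w 54.3
```

```bash
python3 -m handwheel '[[-0.15,0,-0.7,0,0]]' >/dev/null; python3 d.py 0 0 180|head -1;python3 -m handwheel '[[-0.15,0,-0.7,0,0]]' >/dev/null; python3 d.py 0 0 180|head -1
```

```text
t 16.65 stand tcp [  0.4 -10.8 180.1] F stand [-0.6  0.5  1. ] w 53.8
t 16.775 stand tcp [  0.4 -11.6 180. ] F stand [0.2 0.8 2.1] w 54.4
```

```bash
python3 -m handwheel '[[-0.15,0,-0.6,0,0]]' >/dev/null; python3 d.py 0 0 180|head -1;python3 -m handwheel '[[-0.15,0,-0.6,0,0]]' >/dev/null; python3 d.py 0 0 180|head -1
```

```text
t 16.9 stand tcp [  0.4 -12.  180.1] F stand [-0.   2.3  1.1] w 54.1
t 17.025 stand tcp [  0.4 -12.3 180.1] F stand [-0.5  4.2  1.5] w 53.8
```

```bash
python3 -m handwheel '[[-0.15,0,-0.6,0,0]]' >/dev/null; python3 d.py 0 0 180|head -1;python3 -m handwheel '[[-0.15,0,-0.6,0,0]]' >/dev/null; python3 d.py 0 0 180|head -1
```

```text
t 17.15 stand tcp [  0.4 -12.6 180.2] F stand [-0.2  5.5  1.2] w 54.0
t 17.275 stand tcp [  0.4 -13.  180.2] F stand [0.1 5.8 0.6] w 53.8
```

```bash
python3 -m handwheel '[[-0.15,0,-0.4,0,0]]' >/dev/null; python3 d.py 0 0 180|head -1;python3 -m handwheel '[[-0.15,0,0,0,0]]' >/dev/null; python3 d.py 0 0 180|head -1
```

```text
t 17.4 stand tcp [  0.4 -13.1 180.2] F stand [-0.3  6.2  0.6] w 54.2
t 17.525 stand tcp [  0.4 -13.  180.2] F stand [1.4 6.2 0.8] w 54.3
```

```bash
python3 -m handwheel '[[-0.15,0,13,0,0],[-0.15,0,13,-45,0],[-0.15,0,13,-100,0],[1,50,30,-100,0],[1,100,46,-100,0]]' >/dev/null; python3 d.py -112 34 200|head -2
```

```text
t 18.15 stand tcp [-100.1   30.9  280.5] F stand [-1.5  0.5 -0.3] w 37.5
tool delta [12.   3.2 80.5]
```

```bash
python3 -m handwheel '[[1,12,3,0,0],[1,12,3,0,0],[1,12,3,20,0],[1,12,3,60,0],[1,12,3,100,0]]' >/dev/null; python3 d.py -112 34 165|head -2; python3 -m handwheel '[[1,0,0,8,0],[1,0,0,11,0],[1,0,0,14,0],[1,0,0,17,0],[1,0,0,20,0]]' >/dev/null; python3 d.py -112 34 127.7|head -2
```

```text
t 18.775 stand tcp [-110.2   33.3  178.5] F stand [-0.  -0.3 -0.1] w 0.6
tool delta [ 1.8  0.7 13.5]
t 19.4 stand tcp [-111.5   34.4  161.1] F stand [-1.5  0.9  3.1] w 0.1
tool delta [ 0.6 -0.4 33.4]
```

```bash
python3 -m handwheel '[[1,0,0,6,0],[1,0,0,12,0],[1,0,0,18,0],[1,0,0,24,0],[1,0,0,28,0]]' >/dev/null; python3 d.py -112 34 127.7|head -2
```

```text
t 20.025 stand tcp [-112.1   34.2  131.3] F stand [-3.   1.1  2.8] w 0.5
tool delta [-0.1 -0.2  3.6]
```

```bash
python3 -m handwheel '[[1,0,0,2,0],[1,0,0,3,0],[1,0,0,3,0]]' >/dev/null; python3 d.py -112 34 127.7|head -2
```

```text
t 20.4 stand tcp [-111.5   34.   128.9] F stand [-1.3 -0.9  0.8] w 0.5
tool delta [ 0.5 -0.   1.2]
```

```bash
python3 -m handwheel '[[1,0,0,-55,0],[1,0,0,-115,0],[-0.15,-15,-5,-160,0],[-0.15,-60,-18,-165,0],[-0.15,-112,-33,-165,0]]' >/dev/null; python3 -m handwheel '[[-0.15,0,0,0,0],[-0.15,0,0,0,0],[-0.15,0,0,0,0]]' >/dev/null; python3 d.py 0 0.6 180|head -2
python3 - <<'E'
from d import *
c=cams.read_camera('side'); cv2.imwrite('pics/s5.png',cv2.resize(c['color'][130:330,160:420],None,fx=2.7,fy=2.7))
E
```

```text
t 21.4 stand tcp [ -0.4   1.9 294.8] F stand [ 0.5 -0.   0. ] w 53.3
tool delta [ -0.3  -1.3 114.8]
```

View pics/s5.png

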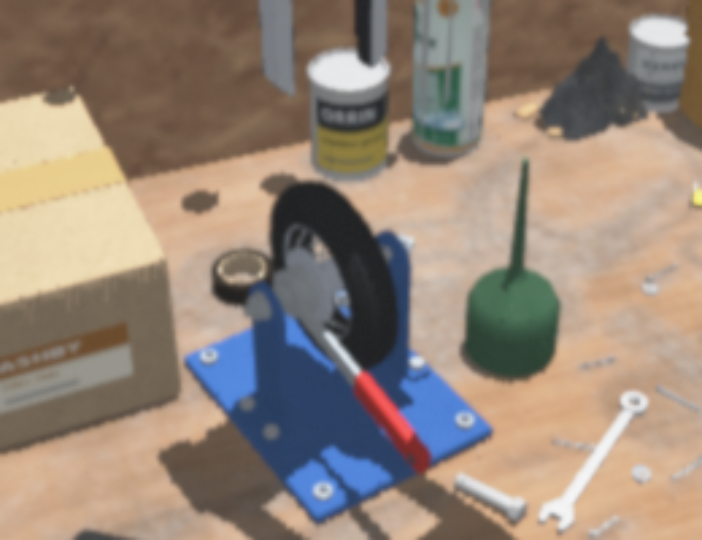

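The handle now points slightly down, from (360,380) to (425,465), and the wheel stands upright. Next is the confirming rock.

```bash
python3 -m handwheel '[[-0.15,0,-1,50,0],[-0.15,0,-1,90,0],[-0.15,0,-1,114,0],[-0.15,0,3,114,0],[-0.15,0,6,114,0]]' >/dev/null; python3 d.py 0 0 180|head -1; python3 -m handwheel '[[-0.15,0,1.5,0,0],[-0.15,0,2.5,0,0]]' >/dev/null; python3 d.py 0 0 180|head -1;python3 -m handwheel '[[-0.15,0,0.7,0,0]]' >/dev/null; python3 d.py 0 0 180|head -1
```

```text
t 22.075 stand tcp [  0.6   8.2 182. ] F stand [ 1.  -0.1 -0. ] w 54.1
t 22.325 stand tcp [  0.9  10.3 181.4] F stand [ 0.5 -0.5 -0. ] w 54.3
t 22.45 stand tcp [  0.6  10.7 180.6] F stand [ 0.3 -0.2  0.9] w 53.9
```

```bash
python3 -m handwheel '[[-0.15,0,0.6,0,0]]' >/dev/null; python3 d.py 0 0 180|head -1;python3 -m handwheel '[[-0.15,0,0.6,0,0]]' >/dev/null; python3 d.py 0 0 180|head -1
```

```text
t 22.575 stand tcp [  0.4  11.2 180. ] F stand [ 0.3  0.2 -0.2] w 53.8
t 22.7 stand tcp [  0.3  11.6 180. ] F stand [0.1 0.2 0.8] w 53.6
```

```bash
python3 -m handwheel '[[-0.15,0,0.5,0,0]]' >/dev/null; python3 d.py 0 0 180|head -1;python3 -m handwheel '[[-0.15,0,0.5,0,0]]' >/dev/null; python3 d.py 0 0 180|head -1
```

```text
t 22.825 stand tcp [  0.4  11.7 180. ] F stand [-0.2 -2.3  0.4] w 54.2
t 22.95 stand tcp [  0.4  11.9 180. ] F stand [-0.4 -4.2  1. ] w 54.2
```

```bash
python3 -m handwheel '[[-0.15,0,0.5,0,0]]' >/dev/null; python3 d.py 0 0 180|head -1;python3 -m handwheel '[[-0.15,0,0.5,0,0]]' >/dev/null; python3 d.py 0 0 180|head -1
```

```text
t 23.075 stand tcp [  0.4  12.  180. ] F stand [-0.3 -4.3  1.5] w 53.8
t 23.2 stand tcp [  0.4  12.2 180. ] F stand [-0.7 -6.9  2.3] w 54.0
```

```bash
python3 -m handwheel '[[-0.15,0,0.5,0,0]]' >/dev/null; python3 d.py 0 0 180|head -1;python3 -m handwheel '[[-0.15,0,0.5,0,0]]' >/dev/null; python3 d.py 0 0 180|head -1
```

```text
t 23.325 stand tcp [  0.4  12.2 180. ] F stand [-0.  -8.3  1.6] w 54.0
t 23.45 stand tcp [  0.4  12.3 180. ] F stand [-0.1 -8.3  1.1] w 54.1
```

```bash
python3 -m handwheel '[[-0.15,0,0,0,0],[-0.15,0,0,0,0]]' >/dev/null; python3 d.py 0 0 180|head -1; python3 -m handwheel '[[-0.15,0,-8,0,0],[-0.15,0,-15,0,0],[-0.15,0,-21,0,0],[-0.15,0,-22.5,0,0],[-0.15,0,-23.5,0,0]]' >/dev/null; python3 d.py 0 0 180|head -1;python3 -m handwheel '[[-0.15,0,-0.7,0,0]]'>/dev/null; python3 d.py 0 0 180|head -1
```

```text
t 23.7 stand tcp [  0.4  12.3 180. ] F stand [-0.9 -7.7  1. ] w 54.2
t 24.325 stand tcp [  0.3  -8.6 180. ] F stand [ 0.4  0.9 -0.1] w 54.3
t 24.45 stand tcp [  0.4  -9.2 179.9] F stand [0.3 0.6 0.2] w 54.4
```

```bash
python3 -m handwheel '[[-0.15,0,-0.6,0,0]]' >/dev/null; python3 d.py 0 0 180|head -1;python3 -m handwheel '[[-0.15,0,-0.6,0,0]]' >/dev/null; python3 d.py 0 0 180|head -1
```

```text
t 24.575 stand tcp [  0.3  -9.8 180. ] F stand [-1.   0.5 -0.1] w 53.8
t 24.7 stand tcp [  0.3 -10.5 179.9] F stand [-0.3  0.5 -0.2] w 54.0
```

```bash
python3 -m handwheel '[[-0.15,0,-0.5,0,0]]' >/dev/null; python3 d.py 0 0 180|head -1;python3 -m handwheel '[[-0.15,0,-0.5,0,0]]' >/dev/null; python3 d.py 0 0 180|head -1
```

```text
t 24.825 stand tcp [  0.3 -10.6 179.9] F stand [-0.4  1.6 -0.5] w 54.0
t 24.95 stand tcp [  0.3 -10.8 180. ] F stand [ 0.5  3.6 -0.3] w 54.2
```

```bash
python3 -m handwheel '[[-0.15,0,-0.5,0,0]]' >/dev/null; python3 d.py 0 0 180|head -1;python3 -m handwheel '[[-0.15,0,-0.5,0,0]]' >/dev/null; python3 d.py 0 0 180|head -1
```

```text
t 25.075 stand tcp [  0.3 -11.  180. ] F stand [ 0.4  4.  -1.1] w 54.4
t 25.2 stand tcp [  0.3 -11.2 180. ] F stand [ 0.1  6.1 -0.4] w 54.1
```

```bash
python3 -m handwheel '[[-0.15,0,-0.5,0,0]]' >/dev/null; python3 d.py 0 0 180|head -1;python3 -m handwheel '[[-0.15,0,-0.5,0,0],[-0.15,0,-0.5,0,0]]' >/dev/null; python3 d.py 0 0 180|head -1
```

```text
t 25.325 stand tcp [  0.3 -11.4 180. ] F stand [ 0.7  6.8 -0.9] w 54.4
t 25.575 stand tcp [  0.3 -11.5 180. ] F stand [ 1.   7.2 -1.2] w 54.1
```

Zero free play now: the onsets at +11.5 and −10.5 add up to exactly the 22 mm clearance. The remaining-play estimate puts the spanner about 0.12 rad past zero. I'll let go and retreat.

```bash
python3 -m handwheel '[[-0.15,0,0,0,0]]' >/dev/null; python3 -m handwheel '[[-0.15,0,12,0,0],[-0.15,0,12,0,0],[-0.15,0,12,-50,0],[-0.15,0,12,-105,0],[-0.15,0,12,-130,0]]' >/dev/null; python3 -m handwheel '[[-0.15,0,0,0,0],[-0.15,0,0,0,0],[-0.15,0,0,0,0]]' >/dev/null; python3 d.py 0 0 300|head -1
python3 - <<'E'
from h import *
for n in('top','side'):
    c=cams.read_camera(n); cv2.imwrite(f'pics/{n}6.png',c['color'])
    for t in('oil_can','torch','tape_roll','spanner_small','bolt'):
        r=nets.silhouettes(c,t)
        if r: print(n,t,round(r[0]['confidence'],2),np.round(r[0]['rect']))
E
```

```text
t 26.7 stand tcp [-3.000e-01 -1.900e+00  3.074e+02] F stand [ 0.6  0.7 -0.2] w 53.9
top oil_can 0.71 [294. 256.  38.  37.]
top spanner_small 0.73 [236. 311.  64.  12.]
side oil_can 0.92 [332. 186.  34.  83.]
side torch 0.75 [182. 328.  80.  38.]
side tape_roll 0.62 [237. 220.  28.  24.]
side spanner_small 0.71 [359. 272.  41.  58.]
side bolt 0.63 [333. 308.  22.  12.]
```

```bash
python3 -c "
from rig import manip
print(manip.sign_off())"
```

```text
the job is handed in; nothing more can be done
None
```

I handed the job in at about 27 s: the wheel was rocked both ways while loose, the cone tightened to an estimated 0.12 rad past zero play, and the wheel rocked both ways again with no free play felt. I let go and left the other things where they were; the hand-in returned no verdict.

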